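# Rinse a spray-gun cup on the press-down cup washer

## Task

Wash the small spray-gun cup: first push the pump head of the cleaner canister fully down and let it spring back up, to dose cleaner into the washer's basin. Then take the small cup from the mat, set it mouth down inside the washer's sprung ring, press ring and cup fully down and keep them pressed so that the jet runs: finish while still holding the cup down. Leave the large cup, the lid and the spray gun where they lie.

Things in the scene. Friction and masses are not known exactly. Their poses are not given: they have to be found in the camera images.
- cup: the small white plastic spray-gun cup, loose, 60 to 130 g, standing mouth down on a 3 mm rubber mat, nearer to or farther from the washer (places swap with the large cup). Origin: centre of the mouth's rim plane; z up its axis. Collar 76 mm diameter at the mouth, barrel 72 mm up to z 62, 45 degree cone to z 88, then the straight neck to hold it by: 20 mm diameter, z 88 to 118 mm
- big_cup: the large white cup, a bystander, also mouth down on the mat: 96 mm diameter, cone from 85 to 121 mm, neck 20 mm diameter up to 151 mm. Origin: centre of the mouth. Leave it alone
- washer: the cup washer, fixed: a steel basin 200 x 340 mm and 36 mm high with a grate, and a steel ledge 84 mm deep, 12 mm high along its far (+x) side. Origin: under the centre of the basin, on the bench; x points across the basin to the ledge. It carries the sprung ring, whose centre is 20 mm towards -x of its origin
- ring_seat (a point): centre of the flat seat of the sprung white plastic ring, where the cup's rim comes to rest; moves with the ring: 55 mm above the bench when up, 41 mm fully down. Round the seat stands a collar 82 mm in inside diameter (3 mm of room all round the cup), straight for 4 mm above the seat, then flared to about 96 mm at 16 mm above it. z up
- ring (a joint): how far the ring is pressed: 0 m up, 0.014 m fully down at its stop. Spring: about 4.5 N starts it moving, about 11.5 N holds it fully down; it rises again when let go. The cup's weight alone does not press it
- canister: the white cleaner canister, fixed on the washer's ledge, 68 mm diameter, with a dosing pump on top whose spout reaches 80 mm out over the basin. It stands at either end of the ledge. Origin: centre of its underside, 12 mm above the bench; the spout points to its -x
- pump_top (a point): centre of the flat round top of the pump head, 31 mm diameter, 187 mm above the bench when up; moves with the head. z up. Push it straight down with shut fingers
- pump (a joint): how far the pump head is pushed: 0 m up, 0.016 m fully down at its stop. Spring: about 3 N starts it, about 9 N holds it fully down; it springs back up when let go
- refill: the closed white refill bottle with a plain grey screw cap, fixed at the other end of the ledge: 68 mm diameter, its top 177 mm above the bench. Not needed. Origin: centre of its underside
- lid: a loose white screw lid, 100 mm diameter, 13 mm high with a 20 mm vent stub up to 25 mm, lying on the bench. Origin: centre of its underside. Leave it alone
- gun: a loose metal spray gun lying on its side on the bench, about 150 x 175 mm and 40 mm high. Origin: on the bench near its middle. Leave it alone
Mind the look-alikes: they are no part of the job. What is shaped like the cup but blue, green or purple is not meant.

How it is judged:
By the outcome, as a careful person would: the job done as asked, in the order asked, and still so for the second after the job is handed in, while the arm keeps its last pose, push and grip.
It also fails if it takes over 58 s, if anything falls off the work surface, if the arm or the gripper's body presses on something with over 40 N, if the wrist force passes 120 N, or if a joint passes its speed limit or range.

## Robot

A 7-joint arm with a two-finger parallel gripper is mounted at the origin on the work surface. World frame = base frame: x ahead of the robot, y to its left, z up, the work surface at z = 0. Lengths are in m, angles in degrees, forces in N, time in s.
With the tool pointing down it reaches from about 0.425 to 1.025 m from the base axis. Payload 9.4 kg.
Tool frame: the origin (TCP) lies on the centre line of the jaws, within the pads' length; the fingertips stand 14 mm ahead of it and the grasp point (between the pads) lies 5 mm behind it; x points along the fingers, z is the direction in which the jaws open and shut, and the axes are right-handed (so a half turn about x gives the same grasp; the last joint's range is limited). The gripper opens to 93 mm and grips with 3 to 60 N. Pads are 15 mm wide; open, the fingers measure 128 mm over their backs; the gripper's body (75 mm by 188 mm) begins 65 mm behind the grasp point.
Start: joints at [68.543, 34.337, -0.143, 91.639, 0.103, 54.024, -4.572], TCP at [0.213, -0.693, 0.207] pointing down, gripper open.
Joint ranges: [-147.43, 147.43], [-19.82, 112.94], [-74.19, 73.91], [6.32, 146.72], [-59.91, 239.91], [6.04, 106.73], [-150.56, 150.56]. Speed limits (degrees/s): [127.2, 127.2, 172.46, 172.46, 180, 180, 180].

## Interface

Orientations are given as a 3x3 rotation matrix whose columns are the frame's x, y, z axes.
In Python, from station import robot gives the robot as it stands.
- The arm moves only by the tool carry_out, never from a script. Its arguments are lists of equal length, an entry for each row: "travel": the shift along the world's x, y, z normalised to -1 to 1, where 1 is 30 mm, a list of three; "delta_rot": the turn, a rotation vector about the world's x, y, z normalised to -1 to 1, where 1 is 0.15 rad, a list of three; "claw": the opening, from -1 (shut) to 1 (fully open). In form: {"travel": [[dx, dy, dz], ...], "delta_rot": [[ax, ay, az], ...], "claw": [claw, ...]}. A call has 1 to 12 rows; each row shifts and turns the commanded pose from where the row before left it; what a row does not reach is not made up. A row lasts 1/8 s, in which the tool goes at most 62.5 mm and 10.7 degrees, less where a joint would pass 70% of its speed; a pose out of reach is approached as far as the arm can. A call with a number of a shift or a turn outside -1 to 1 is refused whole. A call with a gripper value outside its range is refused whole. The fingers move at their own pace and stop on an object; the grip force is fixed at half the most. Time passes only in rows, so rows that do not move let the fingers close. It gives the time, the measured TCP pose, the force and the opening at its end, in the units of the state.
- robot.observe(): the state, without advancing time (a new reading comes with each control period).
- robot.grab_frame(name): name is "scene" or "side" or "wrist"; returns a dict with "img" (480x640x3 uint8, blue, green, red), "K" (3x3 intrinsics, pixels), "T" (4x4, takes a point from camera to world coordinates). Camera axes: x right, y down, z forward; pixel columns grow to the right and rows downward; lengths in m; the calibration is good to about 2 mm. A picture is of the moment at which its call begins. There is no depth.
- robot.job_done(): hands the job in, once; it reports no verdict.
The state is a dict: "t": time; "qpos": joint angles; "joint_velocities": joint speeds; "joint_torque": joint torques, N m; "tool_pos": TCP position; "orientation": TCP orientation; "ft_force": force on the tool from outside, world axes, zero at the start; "torque": the same for the moment, N m; "opening": opening from 0.0 (shut) to 1.0 (fully open).
Only numpy, scipy, OpenCV 4.12 (cv2) and the standard library are available. Lean on these libraries where they do the work, as an engineer would, in place of code of your own. Each camera call takes 0.05 s, during which the arm holds its last target. There are 200 camera calls.

## Working session

There is one attempt and no reset: what is moved stays moved. The work goes in short steps, Python scripts to look and compute and a tool call to move; the robot and the scene stay as the last step left them, time stands still between calls to the robot, and variables do not carry over. Pictures are saved under pics/ and viewed, about 8 in all and at most 12, crops included, and the job is handed in when it is done.

Besides the shell and the picture viewer there is one more tool, called after ">>>" in YAML: its name, and indented under it one key for each argument. carry_out: Moves the arm, as the interface text tells. Its arguments: {"type":"object","properties":{"travel":{"type":"array","items":{"type":"array","items":{"type":"number"}}},"delta_rot":{"type":"array","items":{"type":"array","items":{"type":"number"}}},"claw":{"type":"array","items":{"type":"number"}}},"required":["travel","delta_rot","claw"]}

```bash
mkdir -p pics; ls
cat > h.py <<'E'
import numpy as np, cv2
from station import robot
def ray(f,u,v,z):
    K,T=f["K"],f["T"]; d=T[:3,:3]@np.linalg.solve(K,[u,v,1.]); o=T[:3,3]
    return (o+d*(z-o[2])/d[2]).round(4)
def proj(f,p):
    K,T=f["K"],f["T"]; c=T[:3,:3].T@(np.array(p)-T[:3,3]); q=K@c; return (q[:2]/q[2]).round(1)
E
python3 - <<'E'
from h import *
import pickle
fs={}
for n in("scene","side","wrist"):
    f=robot.grab_frame(n); fs[n]=f; cv2.imwrite(f"pics/{n}0.png",f["img"]); print(n,f["T"].round(3).tolist(),f["K"][0,0])
pickle.dump(fs,open("fs.pkl","wb"))
s=robot.observe();print({k:np.round(v,3).tolist() for k,v in s.items()})
E
```

```text
pics
scene [[0.085, 0.591, -0.802, 1.502], [0.996, -0.036, 0.078, -0.132], [0.017, -0.806, -0.592, 0.833], [0.0, 0.0, 0.0, 1.0]] 531.2368037380387
side [[-0.761, -0.48, 0.437, -0.136], [-0.649, 0.543, -0.533, 0.753], [0.019, -0.689, -0.725, 1.219], [0.0, 0.0, 0.0, 1.0]] 600.9838064108935
wrist [[0.292, -0.92, -0.261, 0.286], [-0.956, -0.282, -0.077, -0.67], [-0.002, 0.272, -0.962, 0.383], [0.0, 0.0, 0.0, 1.0]] 354.9569521574758
{'t': 0.15, 'qpos': [68.541, 34.373, -0.145, 91.67, 0.101, 54.022, -4.572], 'joint_velocities': [-0.102, -0.143, 0.013, 0.046, -0.079, -0.065, 0.056], 'joint_torque': [0.003, -76.559, 1.499, -25.257, -0.052, 0.015, 0.0], 'tool_pos': [0.213, -0.693, 0.206], 'orientation': [[-0.0, 0.956, 0.293], [0.001, 0.293, -0.956], [-1.0, -0.0, -0.001]], 'ft_force': [-0.978, 0.405, -0.233], 'torque': [0.023, 0.045, -0.006], 'opening': 0.996}
```

View pics/scene0.png

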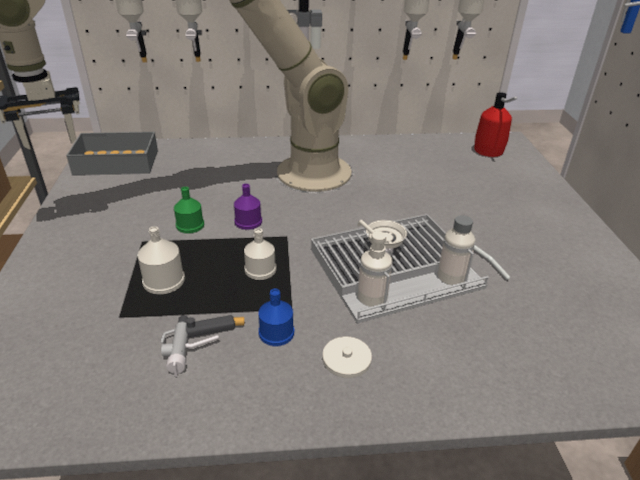

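View pics/side0.png

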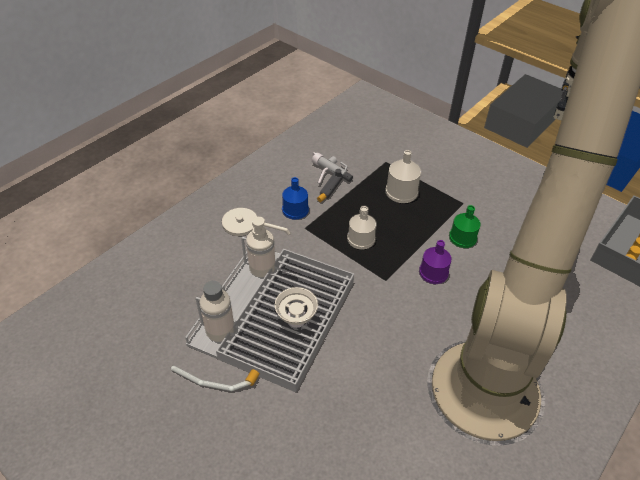

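Scene view: small white cup at (260,255) with its neck top at (259,232). It could be confused with the large white cup (160,265), green (188,212), purple (248,208) and blue (276,318). The pump canister is at (376,275) with its head at (378,238), and the refill with the grey cap is at (458,250). The ring is at (386,236) and the lid at (347,355). Side view: cup neck at (364,211), pump head at (259,226), ring at (297,308). I choose the smaller white cup and will check it in one close crop.

Run:
```python
import cv2,numpy as np
a=cv2.imread("pics/scene0.png");b=cv2.imread("pics/side0.png")
def c(i,x,y,w,h,s): return cv2.resize(i[y:y+h,x:x+w],None,fx=s,fy=s,interpolation=cv2.INTER_CUBIC)
# scene crops x4 100x75 -> 400x300
t=np.hstack([c(a,230,220,80,60,5),c(a,340,215,80,60,5)])
u=np.hstack([c(b,330,200,80,60,5),c(b,240,210,100,75,4)])
m=np.vstack([t,u]);cv2.imwrite("pics/crop1.png",np.vstack([t,u]));print(m.shape)
```

```text
(600, 800, 3)
```

View pics/crop1.png

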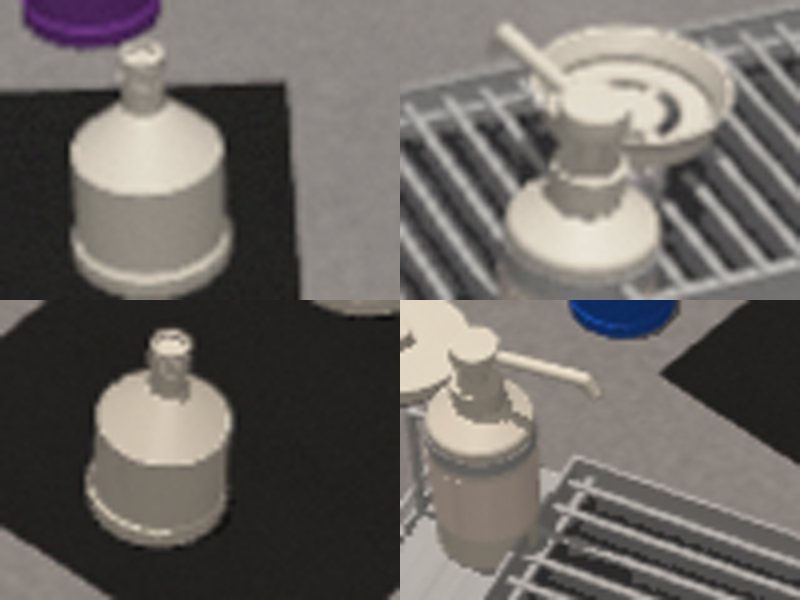

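The crop confirms the small white cup, with a neck top near (258.4,229.6) in scene and (364.4,208.2) in side. The pump top is at (379.6,235.4) and (258.8,221.2).

Run:
```python
from h import *
import pickle
fs=pickle.load(open("fs.pkl","rb"));A,B=fs["scene"],fs["side"]
for n,a,b,z in(("cup",(258.4,229.8),(364.4,208.4),.121),("pump",(379.6,235.4),(258.8,221.2),.187),("ring rim",(386.6,233.),(297,306),.071)):
    print(n,ray(A,*a,z),ray(B,*b,z))
for n,a,z in(("basin c",(312,240),.036),("basin",(433,218),.036),("ledge",(358,313),.012),("ledge",(486,284),.012),("refill",(462,224),.177),("big",(154,232),.154),("blue",(275,294),.118)): print(n,ray(A,*a,z))
for n,a,z in(("ba",(354,271),.036),("ba",(296,385),.036),("ba",(284,252),.036),("big",(407,155),.154),("purple",(440,244),.118),("blue",(295,182),.118)): print("side",n,ray(B,*a,z))
```

```text
cup [ 0.4865 -0.1699  0.121 ] [ 0.4826 -0.1745  0.121 ]
pump [0.6162 0.0857 0.187 ] [0.6075 0.0826 0.187 ]
ring rim [0.4482 0.144  0.071 ] [0.4309 0.1445 0.071 ]
basin c [ 0.4186 -0.0389  0.036 ]
basin [0.3383 0.296  0.036 ]
ledge [0.6637 0.0442 0.012 ]
ledge [0.587  0.3618 0.012 ]
refill [0.5711 0.2781 0.177 ]
big [ 0.5282 -0.3955  0.154 ]
blue [ 0.7071 -0.1363  0.118 ]
side ba [ 0.4124 -0.05    0.036 ]
side ba [0.3094 0.2829 0.036 ]
side ba [0.589  0.0205 0.036 ]
side big [ 0.5038 -0.3909  0.154 ]
side purple [ 0.268  -0.2022  0.118 ]
side blue [ 0.6876 -0.1325  0.118 ]
```

>>> carry_out:
  travel:
    - [0.5,1,0.8]
    - [0.5,1,0.8]
    - [0.5,1,0.8]
    - [0.5,1,0.8]
    - [0.5,1,0]
    - [0.5,1,0]
    - [0.5,1,0]
    - [0.5,1,0]
    - [0.5,1,0]
    - [0.5,1,0]
    - [0.5,1,0]
    - [0.5,1,0]
  delta_rot:
    - [0,0,0]
    - [0,0,0]
    - [0,0,0]
    - [0,0,0]
    - [0,0,0]
    - [0,0,0]
    - [0,0,0]
    - [0,0,0]
    - [0,0,0]
    - [0,0,0]
    - [0,0,0]
    - [0,0,0]
  claw: [-1,-1,-1,-1,-1,-1,-1,-1,-1,-1,-1,-1]

```text
t: 1.65
tool_pos: [0.393, -0.332, 0.3027]
orientation: [[-0.0, 0.956, 0.293], [0.0, 0.293, -0.956], [-1.0, -0.0, -0.0]]
ft_force: [0.9, -0.6, 0.1]
opening: 0.009
```

>>> carry_out:
  travel:
    - [0.5,1,0]
    - [0.5,1,0]
    - [0.5,1,0]
    - [0.5,1,0]
    - [0.5,1,0]
    - [0.5,1,0]
    - [0.5,1,0]
    - [0.5,1,0]
    - [0.5,1,0]
    - [0.5,1,0]
    - [0.5,1,0]
    - [0.5,0.5,0]
  delta_rot:
    - [0,0,0]
    - [0,0,0]
    - [0,0,0]
    - [0,0,0]
    - [0,0,0]
    - [0,0,0]
    - [0,0,0]
    - [0,0,0]
    - [0,0,0]
    - [0,0,0]
    - [0,0,0]
    - [0,0,0]
  claw: [-1,-1,-1,-1,-1,-1,-1,-1,-1,-1,-1,-1]

```text
t: 3.15
tool_pos: [0.5731, 0.0135, 0.3027]
orientation: [[-0.0, 0.955, 0.295], [0.0, 0.295, -0.955], [-1.0, -0.0, -0.0]]
ft_force: [-0.2, -0.1, 0.5]
opening: 0.007
```

Run:
```python
from h import *
import pickle
fs={}
for n in("wrist","side","scene"):
    fs[n]=robot.grab_frame(n)
    cv2.imwrite(f"pics/{n}1.png",fs[n]["img"])
pickle.dump(fs,open("fs1.pkl","wb"))
W=fs["wrist"];print(proj(W,(.612,.084,.187)),proj(W,(.44,.144,.071)),proj(W,(.485,-.172,.121)))
```

```text
[251.  160.7] [187.4 275.3] [452.8 333. ]
```

View pics/wrist1.png

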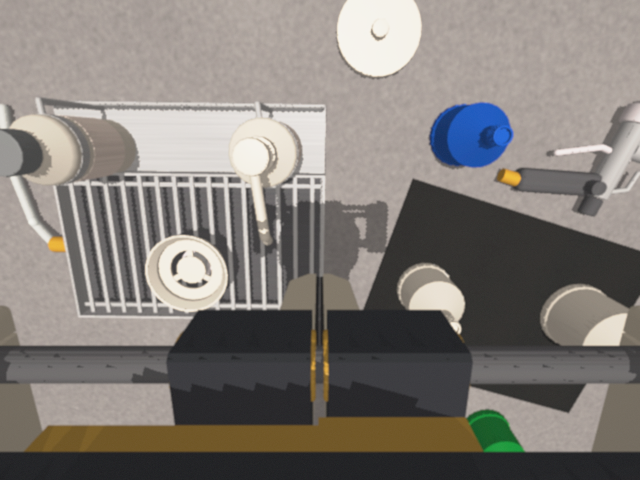

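Wrist view: pump top at (252,155), ring rim ellipse centred at about (187,272), small cup's neck at (455,327). All match the projections to within a few pixels.

Run:
```python
from h import *
import pickle
W=pickle.load(open("fs1.pkl","rb"))["wrist"]
I=W["img"]
for n,p,z in(("pump",(252.5,155),.187),("ring rim",(187,272),.071),("cup",(455,326),.121),("corner",(325,104),.012),("corner",(40,100),.012),("corner",(325,178),.036),("corner",(60,178),.036)): print(n,ray(W,*p,z))
c=cv2.resize(I[110:320,130:340],None,fx=2.8,fy=2.8,interpolation=cv2.INTER_CUBIC)
cv2.imwrite("pics/crop2.png",c)
# automatic bright segments
g=I.min(axis=2); m=(g>170).astype(np.uint8)
n,l,s,ce=cv2.connectedComponentsWithStats(m)
for k in range(1,n):
    if s[k,4]>100: print(s[k],ce[k].round(1))
```

```text
pump [0.6167 0.084  0.187 ]
ring rim [0.4442 0.1453 0.071 ]
cup [ 0.4939 -0.1709  0.121 ]
corner [0.6851 0.0414 0.012 ]
corner [0.5858 0.3799 0.012 ]
corner [0.6006 0.0153 0.036 ]
corner [0.5036 0.3303 0.036 ]
[ 337    0   85   77 5426] [378.7  34.2]
[  10   97   64   86 1971] [ 48.8 142.5]
[   76   100   250   213 22084] [208.8 184.3]
[  0 104   8  25 158] [  2.8 117.1]
[628 104  12  19 133] [635.3 114. ]
[ 53 108  50  11 387] [ 78.2 112.6]
[ 599  124   41   75 1175] [622.3 163.1]
[555 144  57  12 374] [582.9 149.3]
[282 175  44  32 543] [308.1 186.8]
[ 10 176  41  67 605] [ 28.1 209.5]
[ 74 180  36 132 564] [ 96.2 243.3]
[ 68 183  27 129 489] [ 81.4 248. ]
[ 53 185 139 135 691] [ 97.6 280.1]
[399 266  50  23 116] [420.9 271.7]
[ 409  281   55   40 1325] [438.6 298.1]
[545 287  52  33 127] [566.6 296.3]
[584 314  43  31 879] [606.9 331.2]
```

View pics/crop2.png

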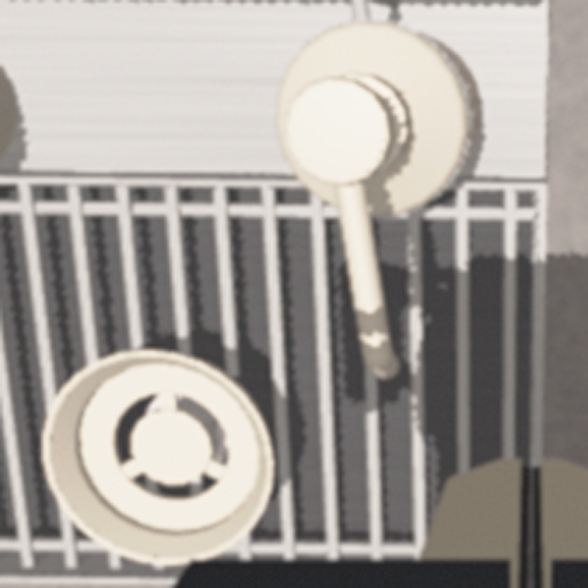

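Crop: pump head centre at (251,156), ring rim centre (186.4,273), seat (192,269.5), spout clear of the ring. The pump is at about (0.614, 0.085).

>>> carry_out:
  travel:
    - [0.45,0.8,0]
    - [0.45,0.8,0]
    - [0.46,0.78,0]
    - [0,0,-1]
    - [0,0,-1]
    - [0,0,-0.8]
    - [0,0,0]
  delta_rot:
    - [0,0,0]
    - [0,0,0]
    - [0,0,0]
    - [0,0,0]
    - [0,0,0]
    - [0,0,0]
    - [0,0,0]
  claw: [-1,-1,-1,-1,-1,-1,-1]

```text
t: 4.18
tool_pos: [0.6126, 0.0825, 0.2172]
orientation: [[-0.004, 0.956, 0.293], [-0.001, 0.293, -0.956], [-1.0, -0.004, -0.0]]
ft_force: [1.0, 1.0, 1.0]
opening: 0.005
```

Run:
```python
from h import *
o=[]
for n,x,y in(("scene",340,190),("side",215,190)):
    f=robot.grab_frame(n); o.append(cv2.resize(f["img"][y:y+80,x:x+80],None,fx=5,fy=5,interpolation=cv2.INTER_CUBIC))
cv2.imwrite("pics/press.png",np.hstack(o))
```

```text
(no output)
```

View pics/press.png

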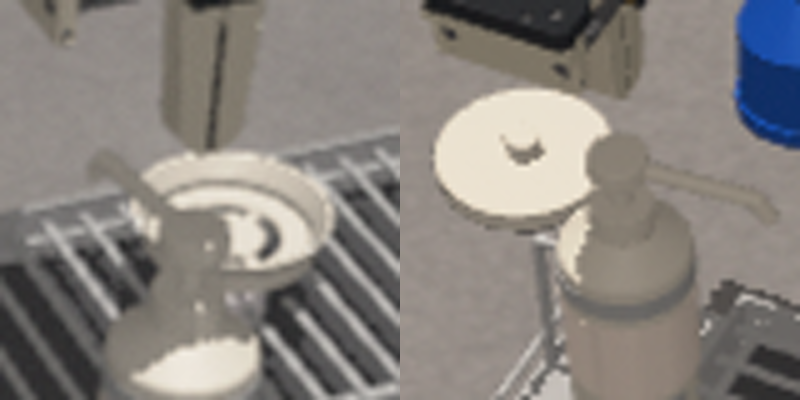

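Run:
```python
from h import *
import pickle
fs=pickle.load(open("fs1.pkl","rb"))
p=robot.observe()["tool_pos"]
for n,o in(("scene",(340,190)),("side",(215,190))):
    f=fs[n]
    for q in((p[0],p[1],.203),(p[0],p[1],.187),(.614,.085,.187)): print(n,proj(f,q),((proj(f,q)-o)*5).round())
```

```text
scene [378.9 228.6] [194. 193.]
scene [378.2 234.8] [191. 224.]
scene [379.1 234.8] [196. 224.]
side [256.3 215.3] [207. 127.]
side [256.7 220. ] [208. 150.]
side [256.1 220.5] [206. 152.]
```

>>> carry_out:
  travel:
    - [0,0,-0.25]
    - [0,0,-0.25]
    - [0,0,-0.15]
    - [0,0,0]
    - [0,0,0]
  delta_rot:
    - [0,0,0]
    - [0,0,0]
    - [0,0,0]
    - [0,0,0]
    - [0,0,0]
  claw: [-1,-1,-1,-1,-1]

```text
t: 4.9
tool_pos: [0.6136, 0.0834, 0.1994]
orientation: [[0.0, 0.956, 0.293], [0.0, 0.293, -0.956], [-1.0, 0.0, 0.0]]
ft_force: [-0.1, 1.0, -0.3]
opening: 0.004
```

>>> carry_out:
  travel:
    - [0,0,-0.15]
    - [0,0,-0.15]
    - [0,0,0]
  delta_rot:
    - [0,0,0]
    - [0,0,0]
    - [0,0,0]
  claw: [-1,-1,-1]

```text
t: 5.28
tool_pos: [0.6132, 0.0833, 0.1898]
orientation: [[-0.001, 0.956, 0.294], [-0.0, 0.294, -0.956], [-1.0, -0.001, -0.0]]
ft_force: [-0.2, 0.5, 0.0]
opening: 0.003
```

>>> carry_out:
  travel:
    - [0,0,-0.15]
    - [0,0,-0.15]
    - [0,0,0]
  delta_rot:
    - [0,0,0]
    - [0,0,0]
    - [0,0,0]
  claw: [-1,-1,-1]

```text
t: 5.65
tool_pos: [0.6133, 0.0832, 0.1808]
orientation: [[-0.001, 0.956, 0.293], [-0.0, 0.293, -0.956], [-1.0, -0.001, -0.0]]
ft_force: [0.6, 0.4, 0.8]
opening: 0.009
```

Run:
```python
from h import *
o=[]
for n,x,y in(("scene",340,190),("side",215,190)):
    f=robot.grab_frame(n); o.append(cv2.resize(f["img"][y:y+80,x:x+80],None,fx=5,fy=5,interpolation=cv2.INTER_CUBIC))
cv2.imwrite("pics/press2.png",np.hstack(o))
```

```text
(no output)
```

View pics/press2.png

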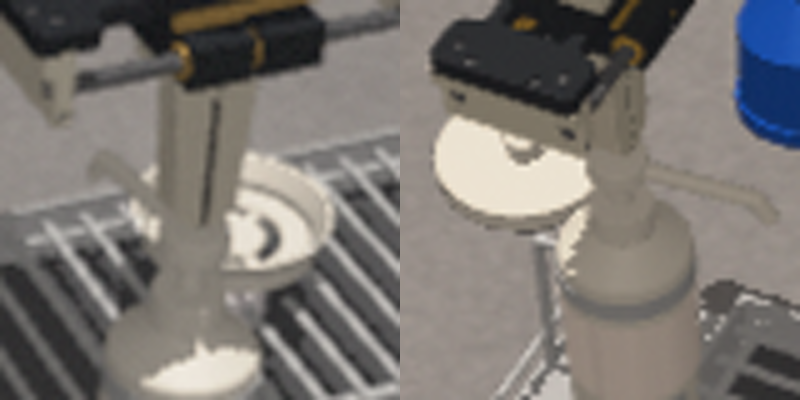

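The tip stands just on the pump head and is centred on it in both views, so contact comes at TCP z of about 0.180. That is about 20 mm lower than the stated tip length implies. Pressing now.

>>> carry_out:
  travel:
    - [0,0,-0.15]
    - [0,0,-0.15]
    - [0,0,-0.1]
    - [0,0,0]
  delta_rot:
    - [0,0,0]
    - [0,0,0]
    - [0,0,0]
    - [0,0,0]
  claw: [-1,-1,-1,-1]

```text
t: 6.25
tool_pos: [0.6137, 0.0833, 0.1694]
orientation: [[0.0, 0.956, 0.293], [0.0, 0.293, -0.956], [-1.0, 0.0, 0.0]]
ft_force: [-0.6, -0.4, 4.2]
opening: 0.005
```

>>> carry_out:
  travel:
    - [0,0,-0.15]
    - [0,0,-0.15]
    - [0,0,-0.1]
    - [0,0,0]
  delta_rot:
    - [0,0,0]
    - [0,0,0]
    - [0,0,0]
    - [0,0,0]
  claw: [-1,-1,-1,-1]

```text
t: 6.75
tool_pos: [0.6138, 0.0834, 0.1594]
orientation: [[0.002, 0.956, 0.293], [-0.0, 0.293, -0.956], [-1.0, 0.001, 0.001]]
ft_force: [-6.5, -1.2, 20.7]
opening: 0.006
```

```bash
cat > cr.py <<'E'
from h import *
import sys
o=[]
for n,x,y in(("scene",340,190),("side",215,190)):
    f=robot.grab_frame(n); o.append(cv2.resize(f["img"][y:y+80,x:x+80],None,fx=3.75,fy=3.75,interpolation=cv2.INTER_CUBIC))
cv2.imwrite("pics/"+sys.argv[1],np.hstack(o)); print(robot.observe()["ft_force"],robot.observe()["tool_pos"])
E
python3 cr.py down.png
```

```text
[-5.90182407 -1.59877911 21.94203545] [0.61383765 0.08335758 0.15942871]
```

>>> carry_out:
  travel:
    - [0,0,0.2]
    - [0,0,0.4]
    - [0,0,0.4]
    - [0,0,0.5]
    - [0,0,0.5]
    - [0,0,0.5]
    - [0,0,0.5]
  delta_rot:
    - [0,0,0]
    - [0,0,0]
    - [0,0,0]
    - [0,0,0]
    - [0,0,0]
    - [0,0,0]
    - [0,0,0]
  claw: [-1,-1,-1,-1,-1,-1,-1]

```text
t: 7.72
tool_pos: [0.6135, 0.0833, 0.2484]
orientation: [[0.0, 0.956, 0.293], [-0.0, 0.293, -0.956], [-1.0, 0.0, 0.0]]
ft_force: [0.4, 1.2, -0.3]
opening: 0.009
```

```bash
python3 cr.py up.png; python3 -c "
import cv2,numpy as np
cv2.imwrite('pics/du.png',np.vstack([cv2.imread('pics/down.png'),cv2.imread('pics/up.png')]))"
```

```text
[ 0.28769872  0.35886784 -0.50747116] [0.61439434 0.08355302 0.24934241]
```

View pics/du.png

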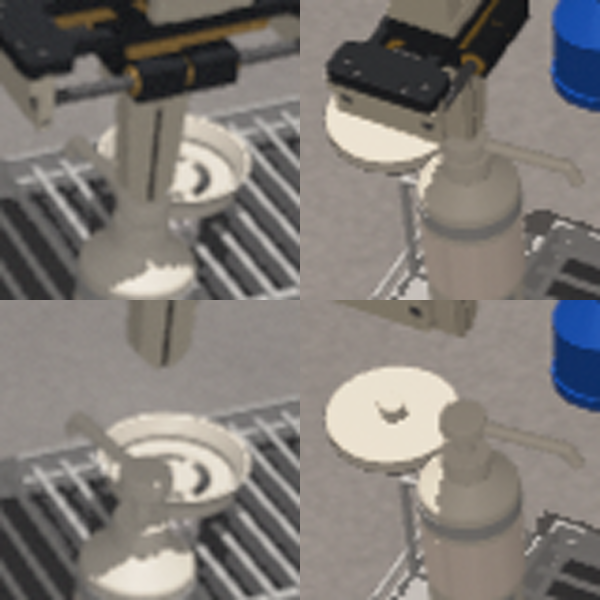

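The pump was pressed to its stop: about 21 N, with the spout about 5 px lower in side. It sprang back up. The fingertips sit about 12 mm above the reported TCP, so I'll use that offset. Next is the cup.

>>> carry_out:
  travel:
    - [-0.45,-0.95,0]
    - [-0.47,-0.95,0]
    - [-0.47,-0.95,0]
    - [-0.47,-0.95,0]
    - [-0.47,-0.95,0]
    - [-0.47,-0.95,0]
    - [-0.47,-0.95,0]
    - [-0.47,-0.95,0]
    - [-0.47,-0.9,0]
    - [0,0,-1]
    - [0,0,-1]
    - [0,0,-0.8]
  delta_rot:
    - [0,0,0]
    - [0,0,0]
    - [0,0,0]
    - [0,0,0]
    - [0,0,0]
    - [0,0,0]
    - [0,0,0]
    - [0,0,0]
    - [0,0,0]
    - [0,0,0]
    - [0,0,0]
    - [0,0,0]
  claw: [-1,-1,-1,-1,-1,1,1,1,1,1,1,1]

```text
t: 9.32
tool_pos: [0.4867, -0.1717, 0.1621]
orientation: [[-0.001, 0.956, 0.293], [0.0, 0.293, -0.956], [-1.0, -0.001, -0.0]]
ft_force: [0.7, -0.7, -0.3]
opening: 0.709
```

>>> carry_out:
  travel:
    - [0,0,0]
  delta_rot:
    - [0,0,0]
  claw: [1]

```text
t: 9.45
tool_pos: [0.4861, -0.1714, 0.1618]
orientation: [[-0.004, 0.956, 0.294], [0.001, 0.294, -0.956], [-1.0, -0.003, -0.002]]
ft_force: [0.7, 0.2, -0.3]
opening: 0.814
```

Run:
```python
from h import *
o=[]
p=robot.observe()["tool_pos"]; R=robot.observe()["orientation"]
fs={n:robot.grab_frame(n) for n in("scene","side","wrist")}
print(p)
for n,x,y in(("scene",210,170),("side",310,140)):
    f=fs[n]; o.append(cv2.resize(f["img"][y:y+100,x:x+100],None,fx=4,fy=4,interpolation=cv2.INTER_CUBIC))
    t=p+np.array([0,0,.012]); z=np.array(R)[:,2]
    print(n,[((proj(f,t+s*z*.0465)-(x,y))*4).round() for s in(-1,0,1)])
w=fs["wrist"]
cv2.imwrite("pics/g1.png",np.vstack([np.hstack(o),np.hstack([cv2.resize(w["img"][240:440,180:460],(392,280)),np.zeros((280,408,3),np.uint8)])]))
```

```text
[ 0.48607274 -0.17135593  0.16182796]
scene [array([265., 147.]), array([187., 162.]), array([106., 178.])]
side [array([190., 261.]), array([216., 214.]), array([242., 170.])]
```

View pics/g1.png

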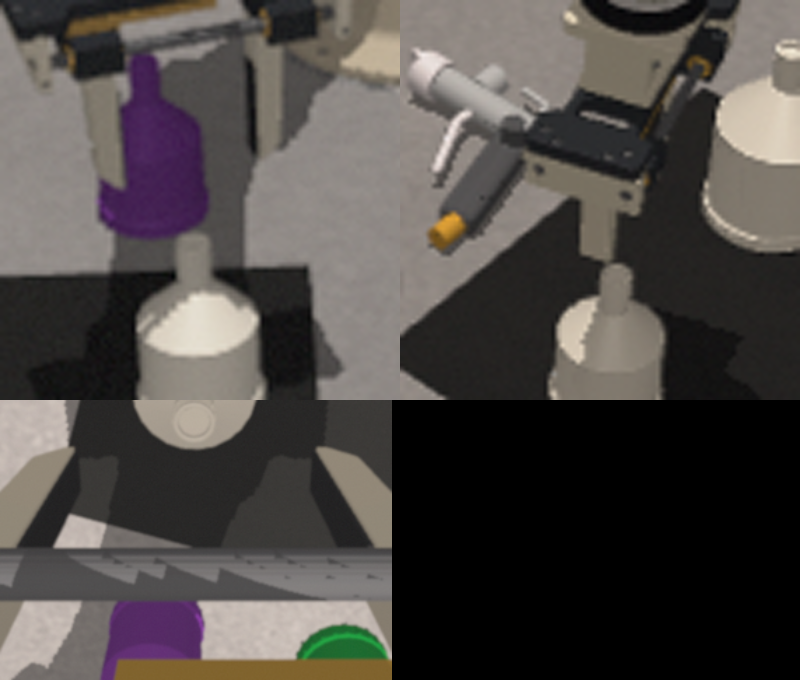

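The tips match the 12 mm offset in both views, and the neck is centred between the jaws. I'll do a wrist-ray check of the x position.

Run:
```python
from h import *
f=robot.grab_frame("wrist");print(ray(f,318.6,254.3,.121)); print(robot.observe()["tool_pos"])
f=robot.grab_frame("scene");print(ray(f,210+195/4,170+238/4,.121))
f=robot.grab_frame("side");print(ray(f,310+217/4,140+272/4,.121))
```

```text
[ 0.4899 -0.17    0.121 ]
[ 0.48779661 -0.17181031  0.16423355]
[ 0.4853 -0.1691  0.121 ]
[ 0.4838 -0.1754  0.121 ]
```

>>> carry_out:
  travel:
    - [0,0,-0.7]
    - [0,0,-0.7]
    - [0,0,-0.6]
    - [0,0,-0.4]
    - [0,0,-0.24]
    - [0,0,0]
    - [0,0,0]
    - [0,0,0]
    - [0,0,0]
    - [0,0,0]
    - [0,0,0]
  delta_rot:
    - [0,0,0]
    - [0,0,0]
    - [0,0,0]
    - [0,0,0]
    - [0,0,0]
    - [0,0,0]
    - [0,0,0]
    - [0,0,0]
    - [0,0,0]
    - [0,0,0]
    - [0,0,0]
  claw: [1,1,1,1,1,1,-1,-1,-1,-1,-1]

```text
t: 11.12
tool_pos: [0.4872, -0.1717, 0.0842]
orientation: [[0.0, 0.956, 0.293], [-0.0, 0.293, -0.956], [-1.0, 0.0, 0.0]]
ft_force: [0.4, -0.3, -0.8]
opening: 0.51
```

>>> carry_out:
  travel:
    - [0,0,0]
    - [0,0,0]
    - [0,0,0]
    - [0,0,0]
    - [0,0,0]
    - [0,0,0]
  delta_rot:
    - [0,0,0]
    - [0,0,0]
    - [0,0,0]
    - [0,0,0]
    - [0,0,0]
    - [0,0,0]
  claw: [-1,-1,-1,-1,-1,-1]

```text
t: 11.88
tool_pos: [0.4872, -0.1717, 0.0841]
orientation: [[-0.0, 0.956, 0.293], [-0.0, 0.293, -0.956], [-1.0, -0.0, -0.0]]
ft_force: [-0.3, -0.5, -1.1]
opening: 0.204
```

>>> carry_out:
  travel:
    - [0,0,0]
    - [0,0,0.4]
    - [0,0,0.9]
    - [0,0,0.9]
    - [0,0,0.9]
    - [0,0,0.9]
    - [0,0,0]
  delta_rot:
    - [0,0,0]
    - [0,0,0]
    - [0,0,0]
    - [0,0,0]
    - [0,0,0]
    - [0,0,0]
    - [0,0,0]
  claw: [-1,-1,-1,-1,-1,-1,-1]

```text
t: 12.75
tool_pos: [0.4882, -0.172, 0.2066]
orientation: [[0.004, 0.956, 0.293], [-0.001, 0.293, -0.956], [-1.0, 0.003, 0.002]]
ft_force: [0.7, 0.6, -0.5]
opening: 0.204
```

Run:
```python
from h import *
import pickle
w=robot.grab_frame("wrist");s=robot.grab_frame("scene");d=robot.grab_frame("side")
pickle.dump({"wrist":w,"scene":s,"side":d},open("fs2.pkl","wb"))
c=lambda i,x,y,a,b,k:cv2.resize(i[y:y+b,x:x+a],None,fx=k,fy=k,interpolation=cv2.INTER_CUBIC)
cv2.imwrite("pics/g2.png",np.vstack([np.hstack([c(s["img"],210,160,100,75,4),c(d["img"],320,140,100,75,4)]),np.hstack([c(s["img"],350,205,80,60,5),c(d["img"],260,280,80,60,5)])]))
print(robot.observe()["opening"],robot.observe()["ft_force"])
```

```text
0.2069525588848218 [ 0.12051489  0.59711157 -1.13566172]
```

View pics/g2.png

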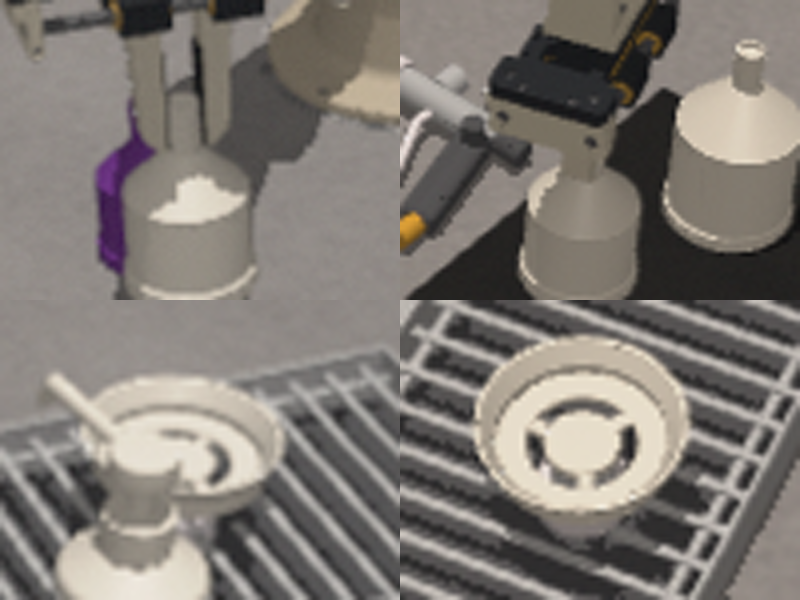

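The cup hangs upright in the grip, with the neck between the pads (opening 19 mm). The ring rim is centred at about (296.4,305.6) in side and (386.2,233) in scene. I'll fit the rim circle over all three views.

Run:
```python
from h import *
import pickle
from scipy.optimize import least_squares
f1=pickle.load(open("fs1.pkl","rb"));f2=pickle.load(open("fs2.pkl","rb"))
a=np.linspace(0,2*np.pi,180)
def ext(f,p):
    q=np.array([proj(f,(p[0]+p[2]*np.cos(t),p[1]+p[2]*np.sin(t),.071)) for t in a]); return [q[:,0].min(),q[:,0].max(),q[:,1].min(),q[:,1].max()]
obs={"side":(f2["side"],[275,318,287.4,None]),"scene":(f2["scene"],[365.6,407,220,None]),"wrist":(f1["wrist"],[145.4,227.9,234.3,311.1])}
def res(p,ks):
    return [e-o for k in ks for e,o in zip(ext(obs[k][0],p),obs[k][1]) if o is not None]
for ks in(["side"],["scene"],["wrist"],["side","scene"],list(obs)):
    r=least_squares(res,[.44,.144,.049],args=(ks,),diff_step=1e-2);print(ks,r.x.round(4),np.round(r.fun,1))
for k,u,v in(("side",296,309),):print(ray(f2[k],u,v,.055))
print(ray(f1["wrist"],192.1,269.6,.055))
```

```text
['side'] [0.4346 0.1421 0.0503] [0. 0. 0.]
['scene'] [0.4419 0.1443 0.0513] [0. 0. 0.]
['wrist'] [0.4416 0.1451 0.0507] [0. 0. 0. 0.]
['side', 'scene'] [0.4351 0.1439 0.0507] [-0.8 -0.5  0.3 -0.3 -1.  -1.4]
['side', 'scene', 'wrist'] [0.4402 0.1444 0.0508] [-2.6 -2.2 -0.8  0.1 -0.3 -0.3  0.3  0.4  1.2  1.1]
[0.4348 0.144  0.055 ]
[0.4414 0.144  0.055 ]
```

>>> carry_out:
  travel:
    - [-0.1,0.8,0]
    - [-0.15,0.97,0]
    - [-0.15,0.97,0]
    - [-0.15,0.97,0]
    - [-0.15,0.97,0]
    - [-0.15,0.97,0]
    - [-0.15,0.97,0]
    - [-0.15,0.97,0]
    - [-0.15,0.97,0]
    - [-0.15,0.97,0]
    - [-0.12,1,0]
    - [0,0,0]
  delta_rot:
    - [0,0,0]
    - [0,0,0]
    - [0,0,0]
    - [0,0,0]
    - [0,0,0]
    - [0,0,0]
    - [0,0,0]
    - [0,0,0]
    - [0,0,0]
    - [0,0,0]
    - [0,0,0]
    - [0,0,0]
  claw: [-1,-1,-1,-1,-1,-1,-1,-1,-1,-1,-1,-1]

```text
t: 14.4
tool_pos: [0.4393, 0.1462, 0.2033]
orientation: [[-0.002, 0.955, 0.297], [0.0, 0.297, -0.955], [-1.0, -0.001, -0.001]]
ft_force: [0.8, 0.8, -0.9]
opening: 0.207
```

>>> carry_out:
  travel:
    - [0,0,-0.6]
    - [0,0,-0.6]
    - [0,0,0]
    - [0,0,0]
  delta_rot:
    - [0,0,0]
    - [0,0,0]
    - [0,0,0]
    - [0,0,0]
  claw: [-1,-1,-1,-1]

```text
t: 14.9
tool_pos: [0.4402, 0.1438, 0.1682]
orientation: [[-0.001, 0.956, 0.293], [-0.0, 0.293, -0.956], [-1.0, -0.001, 0.0]]
ft_force: [-0.5, -0.0, -0.3]
opening: 0.209
```

Run:
```python
from h import *
import pickle
fs={n:robot.grab_frame(n) for n in("scene","side","wrist")}; pickle.dump(fs,open("fs3.pkl","wb"))
s,d=fs["scene"]["img"],fs["side"]["img"]
c=lambda i,x,y,a,b,k:cv2.resize(i[y:y+b,x:x+a],None,fx=k,fy=k,interpolation=cv2.INTER_CUBIC)
cv2.imwrite("pics/hov.png",np.hstack([c(s,345,160,80,115,5),c(d,255,225,80,115,5)]))
p=robot.observe()["tool_pos"];print(p,robot.observe()["ft_force"])
```

```text
[0.44043188 0.14412152 0.1686269 ] [-1.02687456  0.2558598  -0.88745417]
```

View pics/hov.png

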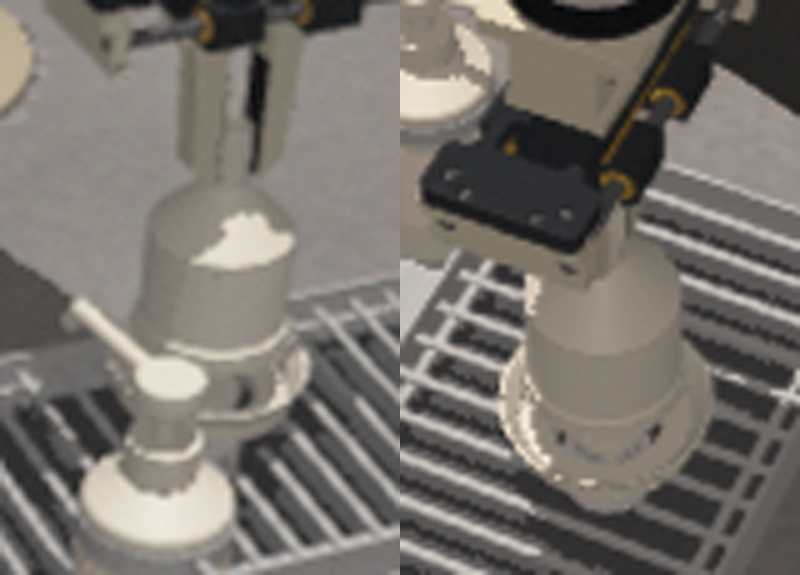

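Run:
```python
from h import *
import pickle
fs=pickle.load(open("fs3.pkl","rb"))
a=np.linspace(0,6.28,90)
for n,o in(("scene",(345,160)),("side",(255,225))):
    f=fs[n]
    def ex(x,y,r,z):
        q=np.array([(proj(f,(x+r*np.cos(t),y+r*np.sin(t),z))-o)*5 for t in a]);return q.min(0).round(),q.max(0).round()
    print(n)
    for nm,r,z in(("barreltop",.036,.1495),("collar",.038,.0875),("ring",.0507,.071)): print(nm,*ex(.4402,.144,r,z))
    for dx in((.005,0),(0,.005)): print("shift",dx,((proj(f,(.44+dx[0],.144+dx[1],.08))-proj(f,(.44,.144,.08)))*5))
```

```text
scene
barreltop [146. 183.] [296. 263.]
collar [131. 286.] [286. 373.]
ring [103. 298.] [308. 417.]
shift (0.005, 0) [2. 6.]
shift (0, 0.005) [10.  0.]
side
barreltop [113. 228.] [273. 354.]
collar [113. 308.] [278. 440.]
ring [ 88. 308.] [304. 484.]
shift (0.005, 0) [-8.  -5.5]
shift (0, 0.005) [-7.   6.5]
```

Relative to the ring, the cup is within about 2 mm in both views (correction about -1.5, +1.3 mm). Lowering.

>>> carry_out:
  travel:
    - [-0.05,0.04,0]
    - [0,0,-0.25]
    - [0,0,-0.25]
    - [0,0,-0.25]
    - [0,0,-0.2]
    - [0,0,0]
    - [0,0,0]
  delta_rot:
    - [0,0,0]
    - [0,0,0]
    - [0,0,0]
    - [0,0,0]
    - [0,0,0]
    - [0,0,0]
    - [0,0,0]
  claw: [-1,-1,-1,-1,-1,-1,-1]

```text
t: 15.92
tool_pos: [0.4387, 0.1455, 0.1396]
orientation: [[-0.0, 0.956, 0.293], [0.0, 0.293, -0.956], [-1.0, -0.0, -0.0]]
ft_force: [-0.0, 0.4, -0.2]
opening: 0.209
```

>>> carry_out:
  travel:
    - [0,0,-0.1]
    - [0,0,-0.1]
    - [0,0,0]
    - [0,0,0]
  delta_rot:
    - [0,0,0]
    - [0,0,0]
    - [0,0,0]
    - [0,0,0]
  claw: [-1,-1,-1,-1]

```text
t: 16.42
tool_pos: [0.4389, 0.1456, 0.1339]
orientation: [[0.001, 0.956, 0.294], [0.0, 0.294, -0.956], [-1.0, 0.001, -0.0]]
ft_force: [-0.1, -0.2, 4.6]
opening: 0.21
```

Contact comes at 4.6 N with the rim at the seat height, as expected. Pressing down.

>>> carry_out:
  travel:
    - [0,0,-0.15]
    - [0,0,-0.15]
    - [0,0,-0.1]
    - [0,0,0]
    - [0,0,0]
  delta_rot:
    - [0,0,0]
    - [0,0,0]
    - [0,0,0]
    - [0,0,0]
    - [0,0,0]
  claw: [-1,-1,-1,-1,-1]

```text
t: 17.05
tool_pos: [0.439, 0.1457, 0.1221]
orientation: [[0.001, 0.956, 0.294], [0.0, 0.294, -0.956], [-1.0, 0.001, -0.0]]
ft_force: [-1.5, 0.4, 11.1]
opening: 0.206
```

>>> carry_out:
  travel:
    - [0,0,-0.08]
    - [0,0,0]
    - [0,0,0]
  delta_rot:
    - [0,0,0]
    - [0,0,0]
    - [0,0,0]
  claw: [-1,-1,-1]

```text
t: 17.42
tool_pos: [0.4398, 0.1461, 0.1209]
orientation: [[0.003, 0.956, 0.294], [0.001, 0.294, -0.956], [-1.0, 0.003, -0.0]]
ft_force: [-3.2, -0.2, 26.6]
opening: 0.206
```

>>> carry_out:
  travel:
    - [0,0,0]
    - [0,0,0]
    - [0,0,0]
    - [0,0,0]
  delta_rot:
    - [0,0,0]
    - [0,0,0]
    - [0,0,0]
    - [0,0,0]
  claw: [-1,-1,-1,-1]

```text
t: 17.92
tool_pos: [0.4398, 0.1462, 0.1208]
orientation: [[0.003, 0.956, 0.294], [0.001, 0.294, -0.956], [-1.0, 0.003, -0.0]]
ft_force: [-1.6, -0.7, 26.1]
opening: 0.212
```

Run:
```python
from h import *
s,d=[robot.grab_frame(n)["img"] for n in("scene","side")]
c=lambda i,x,y,a,b,k:cv2.resize(i[y:y+b,x:x+a],None,fx=k,fy=k,interpolation=cv2.INTER_CUBIC)
cv2.imwrite("pics/end.png",np.hstack([c(s,345,160,80,115,5),c(d,255,225,80,115,5)]))
```

View pics/end.png

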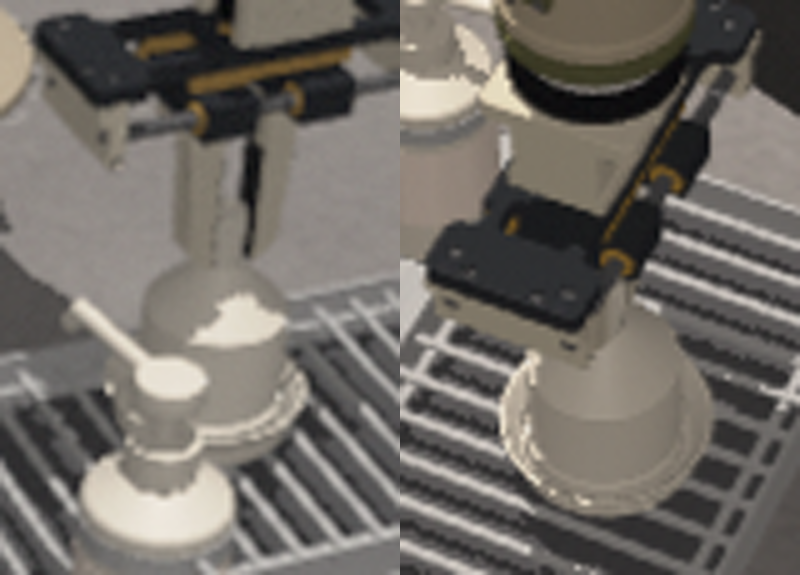

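The cup sits upright and level in the ring, with ring and cup pressed down. The force is steady at 26 N, above the 11.5 N needed, and the travel was 14 mm. Handing in.

```bash
python3 -c "
from station import robot
print(robot.observe()['ft_force']); print(robot.job_done())"
```

```text
[-2.45780434  0.36006193 27.24147485]
the job is handed in; nothing more can be done
None
```

The job is handed in at about 18 s, with the arm still holding the cup pressed down.

- **Pump:** I pushed it down with shut fingers until the force reached about 21 N, well over the 9 N needed. In the side view the spout dropped by about 5 px, and it was back up after I let go.
- **Cup:** I gripped the small white cup by the neck and set it mouth down in the ring. The rim touched at the seat height at 4.6 N. I then pressed it about 14 mm to the stop, where it held steady at 26–27 N against the 11.5 N needed. The last picture shows it upright and centred.
- **Left alone:** I did not touch the large cup, the lid, the spray gun or the coloured look-alikes.

**Disagreements:**
- **Fingertips:** They sat about 12 mm behind the reported TCP, not 14 mm ahead as stated. I confirmed this by touching the pump and in the images, and corrected for it.
- **Side camera:** It read x about 5 mm low compared with the other views, so I centred the cup on the ring by comparing the two within the same image.
- **Jet:** I did not see it running; I judged it only by the ring being at its stop.

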